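# Close the moisture meter's bayonet cell for a blank reading

### The arm

A 6-joint arm with a two-finger parallel gripper is mounted at the origin on the work surface. World frame = base frame: x ahead of the robot, y to its left, z up, the work surface at z = 0. Lengths are in m, angles in rad, forces in N, time in s.
With the tool pointing down it reaches from about 0.375 to 0.75 m from the base axis. Payload 9 kg.
Tool frame: the origin (TCP) lies on the mounting face of the last link; the fingertips stand arm.nose_length ahead of it and the grasp point (between the pads) lies 155 mm ahead of it (arm.nose_length is the distance from the TCP to the fingertips, in m); x points along the fingers, z is the direction in which the jaws open and shut, and the axes are right-handed (so a half turn about x gives the same grasp; the last joint's range is limited). The gripper opens to 85 mm and grips with 20 to 120 N. Pads are 22 mm wide; open, the fingers measure 114 mm over their backs; the gripper's body (76 mm by 85 mm) begins 54 mm behind the grasp point. The pads swing forward as they close: fully open they stand 13 mm farther back than shut.
Start: joints at [-1.501, 0.104, 0.097, 1.564, 0, 1.353], TCP at [0.17, -0.575, 0.405] pointing down, gripper open.
Joint ranges: [-2.99, 2.99], [-0.84, 1.86], [-1.1, 1.16], [-1.84, 2.11], [-1.51, 1.56], [-3.14, 3.14]. Speed limits (rad/s): [2.22, 2.22, 2.57, 3.14, 3.14, 3.14].

### API

Orientations are given as a unit quaternion [x, y, z, w].
In Python, from cell import arm, planner, status, eyes, hand_in gives the robot as it stands. Calls block until the motion is done:
- arm.move_ptp(position, orientation): joint-space move of the TCP to a pose.
- arm.move_straight(position, orientation=None, velocity=0.15, contact_N=None): straight line of the TCP; orientation=None keeps the orientation; velocity is the mean speed in m/s. With contact_N (N) it stops when the force on the tool has changed by that much, and returns True; else False.
- arm.goto_joints(angles): joint-space move.
- arm.gripper_to(opening): finger opening in m; the grip force is fixed at half the most; returns when the fingers have stopped.
- arm.sleep(seconds).
- planner.solve_ik(position, orientation): joint angles nearest the present ones, or None.
- status.state(): the state.
- eyes.snapshot(name): name is "scene" or "top" or "wrist"; returns (picture, depth): 384x512x3 uint8, red, green, blue; 384x512 float32, m along the optical axis (not along the pixel's ray), 0 where there is no reading.
- eyes.camera_model(name): a dict with "fov_y" (degrees; the focal length in pixels is half the picture's height over the tangent of half this angle, whatever the lens; pixels are square), "cx", "cy" (the principal point, pixels), "eye" and "attitude" of the camera in the world. Camera axes: x right, y up, looking along -z (the intrinsics and any distortion apply to the point x, -y, -z); pixel columns grow to the right and rows downward; lengths in m; the calibration is good to about 2 mm. A picture is of the moment at which its call begins: read the wrist's pose just before it. camera_model takes no time and is no camera call; for the wrist camera it gives the pose at the moment of the call.
A pose or a line that the arm cannot do raises arm.Unreachable and nothing moves.
- hand_in(): hands the job in, once; it reports no verdict.
The state is a dict: "t": time; "joint_pos": joint angles; "joint_velocities": joint speeds; "effort": joint torques, N m; "eef_pos": TCP position; "tcp_rot": TCP orientation; "contact_force": force on the tool from outside, world axes, zero at the start; "moment": the same for the moment, N m; "width": finger opening in m.
Only numpy, scipy, OpenCV 4.12 (cv2) and the standard library are available. Lean on these libraries where they do the work, as an engineer would, in place of code of your own. Each camera call takes 0.05 s, during which the arm holds its last target.

### The job

The meter is about to take a blank reading with its cell empty: lift the sample tin off the cell and stand it upright in the steel pan, keeping it upright all the way and letting go of it there. Then take the blue bayonet cap by its bar, push it down into the cell against the spring with its lugs in the two slots, and twist it clockwise (seen from above) about a quarter turn, as far as it goes. Finish while still gripping the cap and pressing it fully down, because the meter reads only while the cap is held home; leave the other things on the bench where they are.

Things in the scene. Friction and masses are not known exactly. Their poses are not given: they have to be found in the camera images.
- meter: bench moisture meter, white console 180 (x) x 150 (y) x 100 mm high, fixed; origin at the centre of its underside, z up. On its top, on the z axis, stands the cell: a metal collar 96 mm across, rim 130 mm above the bench. Orange dabs on the console at its +y and -y mark the entry slots for the cap's lugs; green dabs mark where the lugs end up when turned home
- cell_mouth (a point): centre of the cell's mouth at rim height, meter's axes. Bore 61 mm, floor 18 mm below the rim; slots 17 mm wide at +y and -y reach 39 mm from the axis. Under an 8 mm thick ledge a channel leads from each slot clockwise only (seen from above): lugs turn 1.4 to 1.5 rad to a hard stop
- plunger (a joint): sprung brass plate in the cell, in m pressed down: 0 at rest (6 mm below the rim), 0.008 when a cap's lugs just clear the underside of the ledge, 0.012 at the bottom. Pushes up with 3 N at 0, 9 N at 0.008, 12 N at 0.012; a turned cap that is not pressed rises to 0.008 and stays locked there
- cap: bayonet cap, loose, 0.14 to 0.24 kg, upright; origin at the centre of its underside, z up. Steel plug 56 mm across, 20 mm tall, two brass lugs at its foot at +y and -y (10 mm wide, 6 mm tall, to 36 mm from the axis); blue plate 84 mm across from 20 to 28 mm; black grip bar 14 mm thick (x), 62 mm long (y), from 28 to 54 mm. A half turn changes nothing. Home, its origin is 18 mm below the rim
- tin: lidded aluminium sample tin, loose, 0.11 to 0.23 kg, standing on the cell's rim; 86 mm in diameter, lid top at 27 mm, with a red knob 24 mm in diameter from 27 to 53 mm on top; origin at the centre of its underside, z up
- pan: bright steel open pan 200 (x) x 150 (y) x 28 mm high, walls and floor 4 to 5 mm, fixed to the bench; origin at the centre of its underside, z up
- beaker: bystander: glass beaker, 72 mm across, 95 mm tall; origin under its centre
- wash_bottle: bystander: white bottle, 64 mm across, 160 mm tall; origin under its centre
- weight: bystander: brass weight, 34 mm across, 50 mm tall; origin under its centre
- stopper: bystander: rubber stopper, 42 mm across, 34 mm tall; origin under its centre
- brush: bystander: brush lying on the bench along its x; origin under its middle
- sieve: bystander: brass sieve frame, 120 mm across, 40 mm tall; origin under its centre
Mind the look-alikes: they are no part of the job. Of the things like the cap, leave any that is green or orange; of the rest the smaller one is meant.

How it is judged:
On the way, in this order (a step that is already met when the one before it is completed fails the run):
1. the sample tin stands upright in the pan, let go (x of tin in the frame of pan between -0.065 and 0.065 m and y of tin in the frame of pan between -0.045 and 0.045 m and z of tin in the frame of pan below 0.009 m and angle between tin's own z axis and vertical below 0.1 rad and linear speed of tin below 0.02 m/s and contact force between tin and the fingers below 0.1 N), for 0.2 s.
2. the cap is pushed straight down into the cell, lugs through the slots, against the spring (horizontal distance between cap and cell_mouth below 0.004 m and angle between cap's own z axis and vertical below 0.1 rad and contact force between cap and the fingers above 1 N and angle between the x axis of cap and the x axis of meter, either way round below 0.25 rad and value of joint plunger above 0.0075 m), for 0.05 s.
3. the cap is twisted clockwise to the stop, held pressed down (horizontal distance between cap and cell_mouth below 0.004 m and angle between cap's own z axis and vertical below 0.1 rad and contact force between cap and the fingers above 1 N and angle between the x axis of cap and the x axis of meter, either way round above 1.2 rad and value of joint plunger above 0.0095 m), for 0.2 s.
At the end, for the whole second after the job is handed in: The cap is in the cell (within 4 mm of its axis, upright within 0.1 rad), twisted at least 1.2 rad from the slots, gripped by the fingers and pressed down so that the plate is at least 9.5 mm down; the tin stands upright, at rest and let go, on the floor of the pan (all of step 1 and all of step 3); the arm keeps its last pose, push and grip.
It fails at once if the sample tin is tipped (angle between tin's own z axis and vertical above 0.6 rad).
It fails at once if a bystander is shoved away or knocked over (distance of any of beaker, wash_bottle, weight, stopper, brush, sieve from where it was at the start of the episode above 0.04 m or angle between any of beaker, wash_bottle, weight, stopper, sieve's own z axis and vertical above 0.6 rad).
It also fails if it takes over 72 s, if anything falls off the work surface, if the arm or the gripper's body presses on something with over 40 N, if the wrist force passes 120 N, or if a joint passes its speed limit or range.

## Working session

There is one attempt and no reset: what is moved stays moved. The work goes in short steps, each a Python script; the robot and the scene stay as the last script left them, time stands still between calls to the robot, and variables do not carry over. Pictures are saved under pics/ and viewed, and the job is handed in when it is done.

```bash
ls; mkdir -p pics
python3 - <<'E'
from cell import arm, planner, status, eyes
import cv2,numpy as np
print(status.state(), arm.nose_length)
for n in ["scene","top","wrist"]:
    m=eyes.camera_model(n); print(n,m)
    p,d=eyes.snapshot(n); cv2.imwrite(f"pics/{n}0.png",p[:,:,::-1]); np.savez(f"{n}0.npz",p=p,d=d,m=np.array(m,dtype=object)); print((d>0).mean(), d.max())
E
```

```text
pics
{'t': 0.0, 'joint_pos': array([-1.50068918e+00,  1.04695999e-01,  9.64928588e-02,  1.56392536e+00,
       -2.24016400e-06,  1.35308636e+00]), 'joint_velocities': array([-0.00046956, -0.00066038, -0.0004822 ,  0.00142116, -0.00048357,
        0.00015572]), 'effort': array([-2.90679545e-04, -5.56929195e+01,  5.03652477e+01,  1.66643306e-02,
       -1.91398685e-04,  1.87741568e-05]), 'eef_pos': array([ 0.17031121, -0.57520753,  0.4039371 ]), 'tcp_rot': array([ 0.42348142,  0.56684574, -0.42276906,  0.56622938]), 'contact_force': array([1.29680216, 0.36698404, 0.24966246]), 'moment': array([-0.0055499 ,  0.04349243,  0.00832126]), 'width': 0.08550345742278939} 0.1734
scene {'fov_y': 45.47368074384471, 'cx': 255.26940952405613, 'cy': 189.91849871525523, 'eye': array([1.56668417, 0.59179582, 1.10126339]), 'attitude': array([0.20610661, 0.36811167, 0.78402293, 0.45532616])}
0.9930572509765625 3.9999535
top {'fov_y': 47.88849086871152, 'cx': 255.366434069788, 'cy': 190.59659852819414, 'eye': array([2.35662082e-01, 1.15013882e-03, 1.72864135e+00]), 'attitude': array([ 0.05887839, -0.06699938, -0.70052674,  0.70803016])}
0.9959665934244791 2.7857716
wrist {'fov_y': 64.08953987478895, 'cx': 252.11759815184305, 'cy': 191.5948158310664, 'eye': array([ 0.23248341, -0.55577816,  0.3731972 ]), 'attitude': array([-0.10368315,  0.07866525, -0.59318503,  0.79447662])}
0.9962361653645834 0.4662711
```

View pics/scene0.png

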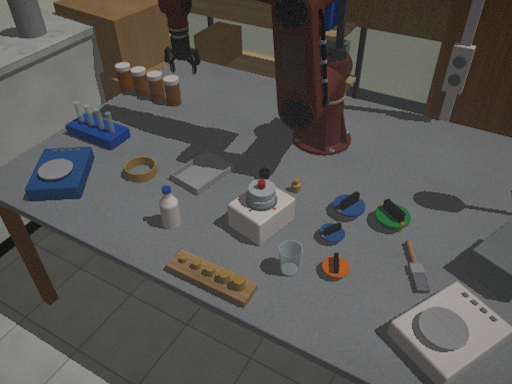

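View pics/top0.png

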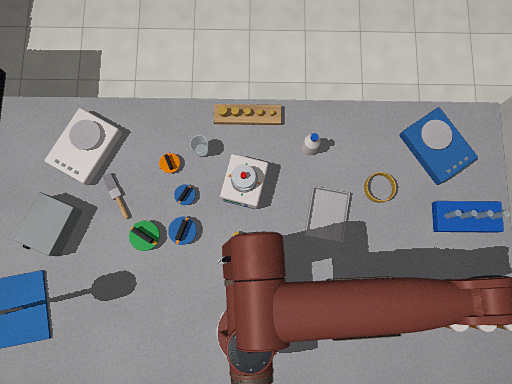

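View pics/wrist0.png

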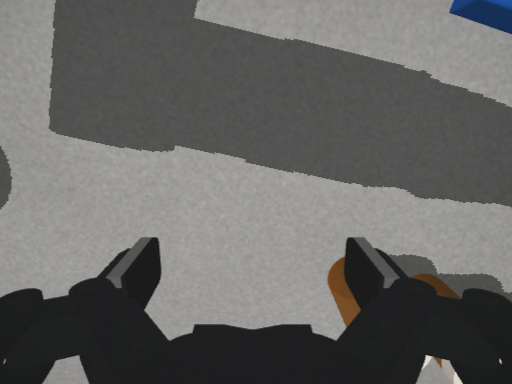

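The top view shows the meter with the tin at about (245,178) and the small blue cap at (185,194), with the larger blue one at (182,230). The pan is at (329,213), the beaker at (200,146), and the wash bottle at (312,143). Next I'll measure these.

```bash
cat > h.py <<'E'
import numpy as np, cv2
from scipy.spatial.transform import Rotation as R
def cloud(d,m):
    f=192/np.tan(np.radians(m["fov_y"])/2)
    v,u=np.mgrid[0:384,0:512]
    P=np.stack([(u-m["cx"])/f*d,-(v-m["cy"])/f*d,-d],-1)
    return P@R.from_quat(m["attitude"]).as_matrix().T+m["eye"]
def ray(uv,m,z):
    f=192/np.tan(np.radians(m["fov_y"])/2)
    uv=np.atleast_2d(uv).astype(float)
    D=np.stack([(uv[:,0]-m["cx"])/f,-(uv[:,1]-m["cy"])/f,-np.ones(len(uv))],-1)@R.from_quat(m["attitude"]).as_matrix().T
    return m["eye"]+D*((z-m["eye"][2])/D[:,2])[:,None]
def load(n):
    z=np.load(n+".npz",allow_pickle=True); return z["p"],z["d"],z["m"].item()
def hsv(p): return cv2.cvtColor(p,cv2.COLOR_RGB2HSV)
def snap(n,tag):
    from cell import eyes
    m=eyes.camera_model(n); p,d=eyes.snapshot(n)
    cv2.imwrite(f"pics/{tag}.png",p[:,:,::-1]); np.savez(tag+".npz",p=p,d=d,m=np.array(m,dtype=object))
    return p,d,m
def down(psi):
    # tool x down, jaw axis z at yaw psi
    x=np.array([0,0,-1.]); z=np.array([np.cos(psi),np.sin(psi),0]); y=np.cross(z,x)
    return R.from_matrix(np.stack([x,y,z],1)).as_quat()
E
python3 - <<'E'
from h import *
for n in ["top0","scene0"]:
    p,d,m=load(n); P=cloud(d,m); H=hsv(p)
    blue=(H[...,0]>95)&(H[...,0]<125)&(H[...,1]>120)
    red=((H[...,0]<6)|(H[...,0]>174))&(H[...,1]>150)&(H[...,2]>120)
    org=(H[...,0]>6)&(H[...,0]<20)&(H[...,1]>160)&(H[...,2]>120)
    grn=(H[...,0]>45)&(H[...,0]<90)&(H[...,1]>100)
    for nm,k in [("blue",blue),("red",red),("org",org),("grn",grn)]:
        c,l,s,ce=cv2.connectedComponentsWithStats(k.astype(np.uint8))
        for i in range(1,c):
            if s[i,4]<3: continue
            q=P[l==i]; q=q[np.isfinite(q).all(1)]
            print(n,nm,ce[i].round(1),s[i,4],"med",np.median(q,0).round(4),"zmax",q[:,2].max().round(3),"ext",np.ptp(q,0).round(3))
E
python3 - <<'E'
import cv2
a=cv2.imread('pics/top0.png'); cv2.imwrite('pics/topcrop.png',cv2.resize(a[110:260,120:400],None,fx=2.8,fy=2.8,interpolation=cv2.INTER_CUBIC))
E
```

```text
top0 blue [ 2.5 77.5] 6 med [ 1.3482  1.4961 -0.7206] zmax -0.699 ext [0.041 0.007 0.037]
top0 blue [ 1.6 85. ] 5 med [ 1.304   1.5034 -0.7289] zmax -0.725 ext [0.035 0.013 0.023]
top0 blue [437.9 149.1] 2357 med [ 0.7052 -0.7487  0.0585] zmax 1.729 ext [0.654 0.908 1.737]
top0 blue [314.2 136.6] 50 med [ 0.7289 -0.2355  0.1585] zmax 0.166 ext [0.029 0.028 0.016]
top0 blue [165.6 157. ] 5 med [0.671  0.3405 0.0526] zmax 0.059 ext [0.015 0.006 0.013]
top0 blue [167.5 162.5] 4 med [0.6463 0.333  0.0558] zmax 0.061 ext [0.016 0.007 0.014]
top0 blue [170.2 168. ] 4 med [0.6257 0.3227 0.049 ] zmax 0.054 ext [0.004 0.008 0.016]
top0 blue [179.4 191.2] 108 med [0.5377 0.2873 0.0281] zmax 0.058 ext [0.066 0.058 0.04 ]
top0 blue [188.5 197.1] 147 med [0.5097 0.2469 0.0277] zmax 1.729 ext [0.327 0.28  1.728]
top0 blue [465.8 216.5] 1799 med [ 0.4354 -0.8421  0.0492] zmax 1.729 ext [0.273 0.993 1.732]
top0 blue [244.8 205.8] 4 med [0.4805 0.0255 0.0316] zmax 0.043 ext [0.003 0.008 0.025]
top0 blue [174.8 227.6] 209 med [0.3923 0.2977 0.0363] zmax 0.07 ext [0.098 0.06  0.042]
top0 blue [188.2 23
[... 2419 characters left out ...]
27. ] 42 med [0.5225 0.2367 0.0291] zmax 0.054 ext [0.053 0.036 0.031]
scene0 blue [335. 236.] 160 med [0.5446 0.286  0.0277] zmax 1.101 ext [1.062 0.34  1.083]
scene0 red [261.4 181.6] 19 med [0.5822 0.0323 0.1818] zmax 0.185 ext [0.016 0.016 0.008]
scene0 org [381.7 204.7] 3 med [0.3331 0.3694 0.0385] zmax 0.042 ext [0.009 0.005 0.008]
scene0 org [402.4 223.1] 9 med [0.3923 0.458  0.0403] zmax 0.044 ext [0.009 0.011 0.007]
scene0 org [336.5 267.4] 279 med [0.6657 0.3457 0.0277] zmax 1.101 ext [0.949 0.298 1.08 ]
scene0 grn [405.1 214.8] 96 med [0.3521 0.4584 0.0387] zmax 0.076 ext [0.078 0.057 0.047]
scene0 grn [386.2 219.4] 259 med [0.4007 0.4038 0.0383] zmax 0.046 ext [0.077 0.106 0.043]
```

View pics/topcrop.png

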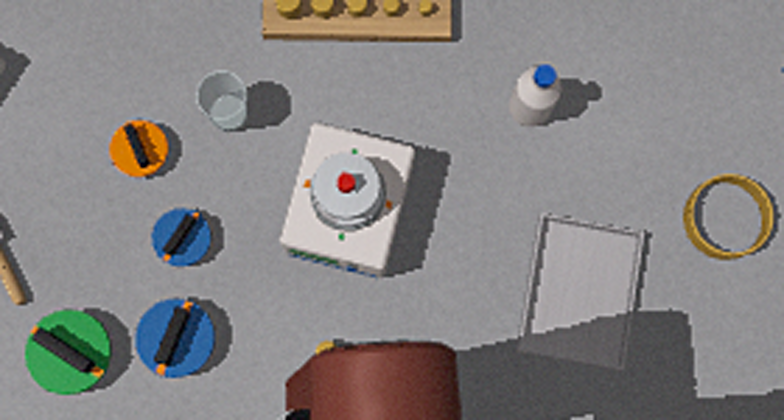

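Run:
```python
from h import *
from cell import status
p,d,m=load("wrist0"); s=status.state(); Rt=R.from_quat(s["tcp_rot"])
off=Rt.inv().apply(m["eye"]-s["eef_pos"]); ax=Rt.inv().apply(R.from_quat(m["attitude"]).apply([0,0,-1]))
print(off.round(4),ax.round(3), Rt.as_matrix().round(3))
pt,dt,mt=load("top0"); ps,ds,ms=load("scene0")
print("dabs ", ray([[229.5,175.5],[258.5,182.5],[246.5,164],[242,194.5]],mt,0.1))
c=np.array([[545,213],[648,232],[622,368],[520,345]])/2.8+[120,110]
print("pan",ray(c,mt,0.028))
print("stopper,weight",ray([[264,173]],ms,.034),ray([[296,187]],ms,.04),ray([[236,233.5]],mt,.05))
print("beaker,bottle,sieve",ray([[200,145]],mt,.05),ray([[310,147]],mt,.1),ray([[381,187]],mt,.02))
```

```text
[ 0.0309  0.0651 -0.001 ] [ 0.966 -0.258 -0.001] [[-0.     0.959  0.284]
 [ 0.001  0.284 -0.959]
 [-1.     0.    -0.001]]
dabs  [[ 0.58706582  0.08390629  0.1       ]
 [ 0.5609393  -0.02795214  0.1       ]
 [ 0.63336356  0.01909005  0.1       ]
 [ 0.51344819  0.03469753  0.1       ]]
pan [[ 0.56342071 -0.25459146  0.028     ]
 [ 0.53751028 -0.40173996  0.028     ]
 [ 0.34353698 -0.3594096   0.028     ]
 [ 0.37421161 -0.21662308  0.028     ]]
stopper,weight [[ 0.37347976 -0.07459985  0.034     ]] [[0.39560623 0.07035982 0.04      ]] [[0.36846351 0.05665854 0.05      ]]
beaker,bottle,sieve [[0.72159947 0.20732197 0.05      ]] [[ 0.70467958 -0.22790125  0.1       ]] [[ 0.56434226 -0.52405445  0.02      ]]
```

Run:
```python
from h import *
from cell import arm,status,planner
for psi in np.radians([-103,-13,77,167]):
    print(np.degrees(psi), planner.solve_ik([.574,.028,.45],down(psi)))
q=down(np.radians(-13))
arm.move_ptp([.574,.028,.46],q); snap("wrist","w_meter")
print(status.state()["joint_pos"],status.state()["t"])
```

```text
-103.0 [-0.17873061  0.04199009  0.11493005  1.64373629  0.         -3.09343046]
-13.0 [-0.17873061  0.04199009  0.11493005  1.64373629  0.          1.61895852]
77.0 [-0.17873061  0.04199009  0.11493005  1.64373629  0.          0.04816219]
167.0 [-0.17873061  0.04199009  0.11493005  1.64373629  0.         -1.52263414]
[-1.79994904e-01  4.71699892e-02  1.38320737e-01  1.66215304e+00
 -6.32087483e-05  1.61890478e+00] 2.775
```

View pics/w_meter.png

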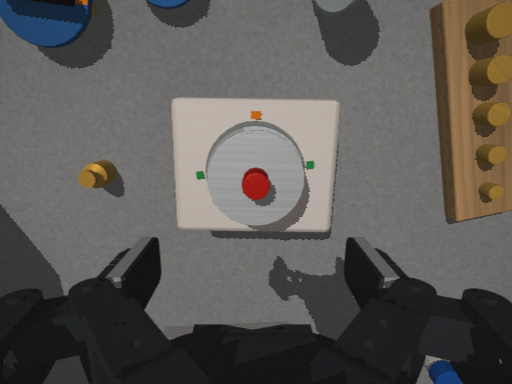

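The wrist view shows the meter. The tin lid is centred at about (255,175) and the knob at (256,184). The orange dab is at (256,115) and the green dabs are at (200,175) and (310,165). Next is a sub-pixel fit.

Run:
```python
from h import *
p,d,m=load("w_meter"); H=hsv(p)
# console top: warm white mask
hh,s,v=[H[...,i].astype(int) for i in range(3)]
print(p[110,190],p[220,190],p[180,230],p[60,200],p[200,315])
w=((v>175)&(p[...,0].astype(int)-p[...,2]>6)).astype(np.uint8)
cv2.imwrite("pics/mask.png",w*255)
c,l,st,ce=cv2.connectedComponentsWithStats(w); i=1+st[1:,4].argmax(); print(st[i])
cn=max(cv2.findContours((l==i).astype(np.uint8),cv2.RETR_EXTERNAL,cv2.CHAIN_APPROX_NONE)[0],key=cv2.contourArea)[:,0]
W=ray(cn,m,0.1)[:,:2]
rect=cv2.minAreaRect(W.astype(np.float32)); print("rect",rect)
for nm,k,z in [("red",(((hh<6)|(hh>174))&(s>150)),.183),("org",(hh>6)&(hh<20)&(s>180),.1),("grn",(hh>45)&(hh<90)&(s>120),.1)]:
    c,l,st,ce=cv2.connectedComponentsWithStats(k.astype(np.uint8))
    for i in range(1,c):
        if st[i,4]>15 and 160<ce[i][0]<350:
            print(nm,ce[i],st[i,4],ray(ce[i],m,z))
            if nm=="red":
                cc=max(cv2.findContours((l==i).astype(np.uint8),0,1)[0],key=len)[:,0]; print(cv2.minEnclosingCircle(ray(cc,m,.183)[:,:2].astype(np.float32)))
P=cloud(d,m); k=(np.abs(P[...,2]-.157)<.004); c,l,st,ce=cv2.connectedComponentsWithStats(k.astype(np.uint8)); i=1+st[1:,4].argmax()
cc=max(cv2.findContours((l==i).astype(np.uint8),0,1)[0],key=len)[:,0]; print("lid",cv2.minEnclosingCircle(ray(cc,m,.157)[:,:2].astype(np.float32)), cv2.fitEllipse(ray(cc,m,.157)[:,:2].astype(np.float32)))
for nm,z in [("lid",P[160:200,215:235,2]),("knob",P[178:190,252:260,2]),("console",P[205:225,190:200,2])]: print(nm,np.median(z))
```

```text
[189 178 169] [181 171 162] [153 155 153] [108 107 106] [182 171 162]
[  173    99   163   130 10478]
rect ((0.576086163520813, 0.03308878839015961), (0.1403695046901703, 0.16803409159183502), 76.02855682373047)
red [255.49778434 183.72525849] 677 [[0.57771475 0.0336613  0.183     ]]
((0.5773290395736694, 0.03376620262861252), 0.013261710293591022)
org [255.43859649 114.92982456] 57 [[0.59047581 0.08584546 0.1       ]]
grn [309.61904762 164.64285714] 42 [[0.6360328  0.02156053 0.1       ]]
grn [199.80434783 175.04347826] 46 [[0.51689841 0.03738714 0.1       ]]
lid ((0.577650249004364, 0.03153854236006737), 0.04446421563625336) ((0.5776956081390381, 0.03160025551915169), (0.08756750077009201, 0.08779995888471603), 163.23997497558594)
lid 0.1575810312136724
knob 0.18295511332616682
console 0.09979023347879587
```

View pics/mask.png

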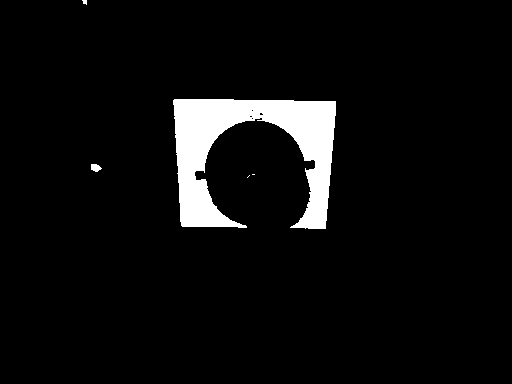

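Run:
```python
from h import *
from cell import arm,status
q=down(np.radians(-14))
x,y=.5776,.0328
arm.move_ptp([x,y,.39],q)
print(arm.move_straight([x,y,.3325],velocity=.06,contact_N=6), status.state()["eef_pos"],status.state()["contact_force"])
arm.gripper_to(0.015)
s=status.state(); print(s["width"],s["contact_force"],s["t"])
snap("wrist","w_grip")
```

```text
False [0.57773578 0.0327706  0.33299973] [ 0.53227956 -0.05744264 -0.12261781]
0.02194973592517129 [ 0.28756426 -0.15937887  2.77542004] 4.8667
```

View pics/w_grip.png

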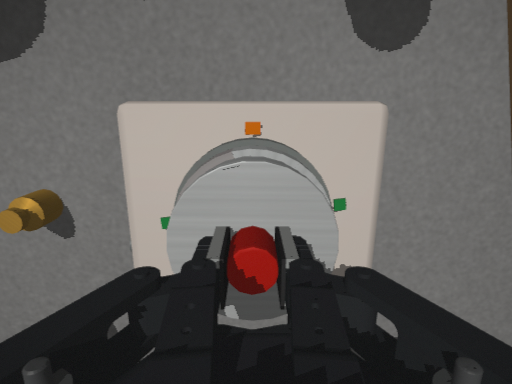

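The pads are holding the red knob, centred at (252,260), and the width is 22 mm. I'll lift the tin and carry it to the pan.

Run:
```python
from h import *
from cell import arm,status
q=down(np.radians(-14))
x,y=.5776,.0328
arm.move_straight([x,y,.39],velocity=.06)
s=status.state(); print(s["width"],s["contact_force"])
px,py=.455,-.308
arm.move_straight([px,py,.39],velocity=.2)
arm.move_straight([px,py,.26],velocity=.12)
s=status.state(); print(s["width"],s["contact_force"],s["eef_pos"],s["t"])
snap("wrist","w_pan"); snap("scene","s_pan")
```

```text
0.022260362846967613 [-0.35979811 -0.1483689  -2.04045752]
0.02182445674860547 [ 0.36352427 -0.11154963 -1.28834522] [ 0.45524323 -0.30827242  0.26091204] 9.2167
```

View pics/w_pan.png

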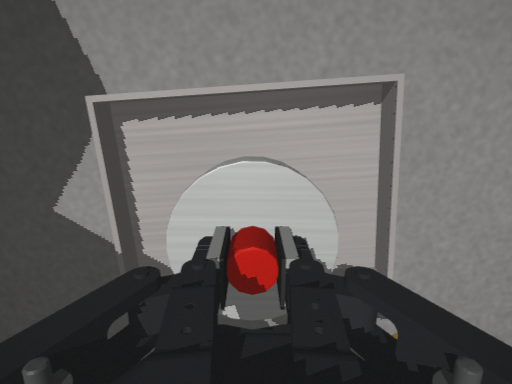

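View pics/s_pan.png

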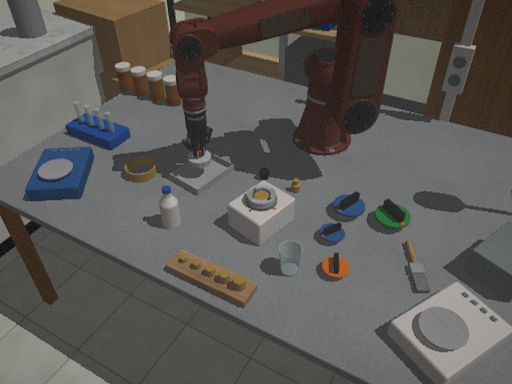

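The pan's near rim corners are at (92,99) and (402,78), and the tin hangs upright over it. I'll check the centring, then lower it.

Run:
```python
from h import *
from cell import arm,status
p,d,m=load("w_pan")
c=ray([[92,99],[402,78]],m,.028)[:,:2]; e=c[1]-c[0]; L=np.linalg.norm(e); n=np.array([e[1],-e[0]])/L
px,py=.455,-.308
t=np.array([px,py])-c[0]; print(c,L,"along",t@e/L,"depth",t@n)
q=down(np.radians(-14))
z0=.333-.130+.005  # tcp z when tin on floor
print(arm.move_straight([px,py,z0+.012],velocity=.08))
print(arm.move_straight([px,py,z0-.003],velocity=.02,contact_N=5))
s=status.state(); print(s["eef_pos"],z0,s["contact_force"])
arm.gripper_to(.05); arm.sleep(.1)
s=status.state(); print(s["eef_pos"],s["width"],s["contact_force"])
arm.move_straight([px,py,.30],velocity=.1)
arm.sleep(.3); print(status.state()["t"])
snap("wrist","w_pan2")
```

```text
[[ 0.37442116 -0.21350025]
 [ 0.56570273 -0.24830691]] 0.19442258289361528 along 0.09619492945544279 depth 0.07854735209585009
False
True
[ 0.45490461 -0.30791068  0.2068063 ] 0.20800000000000002 [ 0.51560931 -0.09409618  4.17676507]
[ 0.45456295 -0.30751932  0.20591079] 0.04987845847250256 [-0.35740623 -0.2412887   0.31776988]
12.475
```

View pics/w_pan2.png

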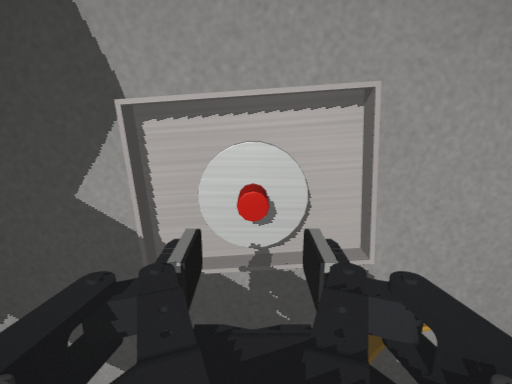

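The tin stands upright and released near the pan's centre, with its lid at (253,195). Next I'll look at the cell and the cap.

Run:
```python
from h import *
from cell import arm,status
arm.move_straight([.455,-.308,.40],velocity=.2)
for i,psi in enumerate([-14,76]):
    arm.move_ptp([.577,.032,.43],down(np.radians(psi))); arm.sleep(.15); snap("wrist",f"w_cell{i}")
for i,psi in enumerate([76,-14]):
    arm.move_ptp([.525,.267,.33],down(np.radians(psi))); arm.sleep(.15); snap("wrist",f"w_cap{i}")
print(status.state()["t"])
a=np.vstack([np.hstack([cv2.imread(f"pics/w_{n}{i}.png") for i in (0,1)]) for n in ("cell","cap")])
cv2.imwrite("pics/mos.png",cv2.resize(a,(800,600)))
```

```text
19.15
```

View pics/mos.png

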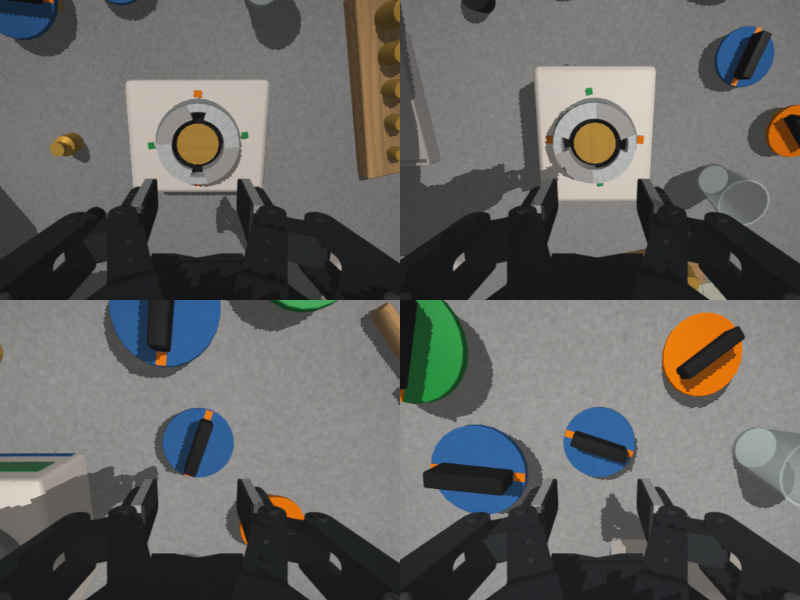

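View pics/w_cell0.png

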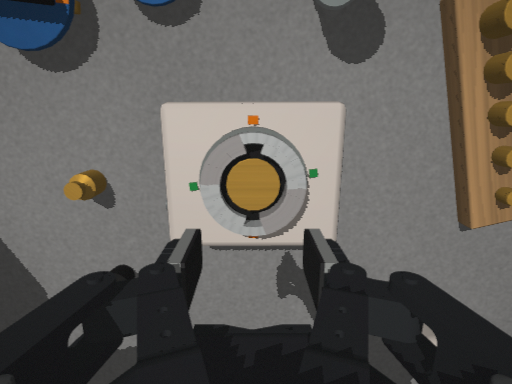

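The cell is empty. The brass plate is at (253,185) and the slots are at (253,150) and (253,217). The small blue cap is at about (253,182) in w_cap0, and its orange marks give the bar line. Next I'll fit both.

Run:
```python
from h import *
def comps(k,mn):
    c,l,st,ce=cv2.connectedComponentsWithStats(k.astype(np.uint8)); return [(l==i,ce[i],st[i,4]) for i in range(1,c) if st[i,4]>=mn]
def cont(k): return max(cv2.findContours(k.astype(np.uint8),0,1)[0],key=cv2.contourArea)[:,0]
for i in (0,1):
    p,d,m=load(f"w_cell{i}"); H=hsv(p).astype(int); hh,s,v=H[...,0],H[...,1],H[...,2]; P=cloud(d,m)
    near=lambda ce:np.hypot(ce[0]-253,ce[1]-184)<80
    k=max([c for c in comps((hh>12)&(hh<28)&(s>100)&(v>80),300) if near(c[1])],key=lambda c:c[2])
    print(i,"plate",cv2.fitEllipse(ray(cont(k[0]),m,.124)[:,:2].astype(np.float32)))
    k=max([c for c in comps(np.abs(P[...,2]-.13)<.0035,500) if near(c[1])],key=lambda c:c[2])
    W=ray(cont(k[0]),m,.13)[:,:2].astype(np.float32)
    print("rim",cv2.fitEllipse(W),cv2.minEnclosingCircle(W), np.median(P[...,2][k[0]]))
    for nm,q in [("org",(hh>6)&(hh<18)&(s>190)),("grn",(hh>45)&(hh<90)&(s>120))]:
        for c in comps(q,8):
            if near(c[1]): print(nm,c[1].round(1),c[2],ray(c[1],m,.1)[0,:2])
    # slots: dark pixels in the collar annulus
    Wp=np.array(ray(np.stack(np.meshgrid(np.arange(512),np.arange(384)),-1).reshape(-1,2),m,.13)).reshape(384,512,3)
    cx,cy=np.array(cv2.fitEllipse(W)[0]); r=np.hypot(Wp[...,0]-cx,Wp[...,1]-cy)
    for c in comps((v<90)&(r>.0325)&(r<.0385),10): print("slot",c[1].round(1),c[2],ray(c[1],m,.13)[0,:2])
for i in (0,1):
    p,d,m=load(f"w_cap{i}"); H=hsv(p).astype(int); hh,s,v=H[...,0],H[...,1],H[...,2]
    near=lambda ce:np.hypot(ce[0]-253,ce[1]-184)<60
    ks=[c for c in comps((hh>95)&(hh<125)&(s>120),40) if near(c[1])]
    W=np.concatenate([ray(cont(c[0]),m,.028)[:,:2] for c in ks]).astype(np.float32)
    hull=cv2.convexHull(W)[:,0]
    print(i,"cap",cv2.fitEllipse(hull),cv2.minEnclosingCircle(W))
    o=[c for c in comps((hh>6)&(hh<18)&(s>150)&(v>90),8) if near(c[1])]
    pts=[ray(c[1],m,.028)[0,:2] for c in o]; print([(c[1].round(1),c[2]) for c in o],pts)
    k=[c for c in comps(v<45,100) if near(c[1])]
    P=cloud(d,m); u=np.zeros_like(v,bool)
    for c in comps((v<70)&(np.abs(P[...,2]-.054)<.005),60):
        if near(c[1]):
            W=ray(cont(c[0]),m,.054)[:,:2]; r=cv2.minAreaRect(W.astype(np.float32)); print("bar",r)
```

```text
0 plate ((0.5766132473945618, 0.03040018305182457), (0.04882334917783737, 0.049058955162763596), 74.81427764892578)
rim ((0.5770615339279175, 0.03010750561952591), (0.09510721266269684, 0.09534855931997299), 35.527347564697266) ((0.5770052671432495, 0.03007861040532589), 0.048300959169864655) 0.12960507121820686
org [252.8 119.6] 73 [0.59078365 0.08611106]
org [252.5 237. ] 8 [ 0.5612921 -0.0303066]
grn [313.1 172.8] 51 [0.63631613 0.02161583]
grn [193.2 186.1] 52 [0.51695664 0.037577  ]
slot [253.1 146.9] 120 [0.58552769 0.0643966 ]
slot [247.2 220.9] 12 [ 0.56353245 -0.00086744]
1 plate ((0.5762853026390076, 0.029990533366799355), (0.04905371740460396, 0.04911103844642639), 152.20582580566406)
rim ((0.5763855576515198, 0.0303526408970356), (0.09501834958791733, 0.09542158246040344), 56.59156036376953) ((0.5765447020530701, 0.030271107330918312), 0.04822311922907829) 0.12965414559353622
org [191.  178.1] 62 [ 0.56255648 -0.02629079]
org [307.1 178.1] 63 [0.59075123 0.08608983]
grn [241.7 116.6] 58 [0.51712195 0.03781646]
grn [255.6 235.9] 19 [0.63853509 0.02142268]
slot [211.  183.8
[... 240 characters left out ...]
495078087)
[(array([266.3, 146.9]), np.int32(95)), (array([239.3, 223.9]), np.int32(9))] [array([0.49652378, 0.28727084]), array([0.56081694, 0.24574096])]
bar ((0.5257774591445923, 0.26797956228256226), (0.013307243585586548, 0.06163760647177696), 57.41127014160156)
1 cap ((0.5270096063613892, 0.2682623565196991), (0.08192742615938187, 0.08263885974884033), 169.562255859375) ((0.5268706679344177, 0.26824337244033813), 0.041639938950538635)
[(array([216.6, 171.1]), np.int32(90)), (array([294., 196.]), np.int32(55))] [array([0.49648604, 0.28716456]), array([0.55918991, 0.24763441])]
bar ((0.5274677276611328, 0.2685534954071045), (0.014504593797028065, 0.06128327548503876), 57.185157775878906)
```

Everything agrees. The cell axis is at (0.5767, 0.0302) with yaw −14°. The cap is at (0.5267, 0.2681) and its bar direction is −32.5°. I'll grip the cap with the jaw at 57.5°.

Run:
```python
from h import *
from cell import arm,status,planner
x,y=.5267,.2681; q=down(np.radians(57.5))
print(planner.solve_ik([x,y,.3],q), planner.solve_ik([.5767,.0302,.36],down(np.radians(166))))
arm.move_ptp([x,y,.27],q)
print(arm.move_straight([x,y,.2050],velocity=.06,contact_N=6))
arm.gripper_to(.005)
s=status.state(); print(s["width"],s["eef_pos"],s["contact_force"],s["t"])
arm.move_straight([x,y,.2250],velocity=.05)
s=status.state(); print(s["width"],s["contact_force"]); snap("wrist","w_capgrip")
```

```text
[ 0.24975332  0.08299116 -0.11494423  1.37286094  0.          0.81698533] [-0.17402807  0.03089005 -0.05997406  1.47993221  0.         -1.5004783 ]
False
0.012573906326546171 [0.52681624 0.2681105  0.20532403] [-0.30178794  0.31872826  2.92487029] 21.9417
0.012964464373597497 [ 0.40721875  0.76241422 -2.32063154]
```

View pics/w_capgrip.png

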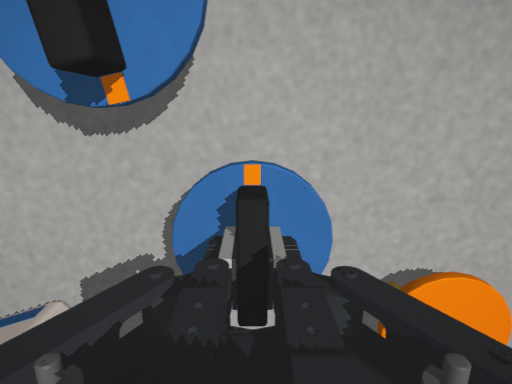

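The bar is gripped squarely at (253,255). I'll carry the cap over the cell and insert it with contact sensing.

Run:
```python
from h import *
from cell import arm,status
x,y=.5267,.2681
arm.move_straight([x,y,.40],velocity=.15)
X,Y=.5767,.0302; q=down(np.radians(166))
arm.move_ptp([X,Y,.40],q)
arm.move_straight([X,Y,.345],velocity=.08)
arm.sleep(.2); s0=status.state(); print(s0["eef_pos"],s0["contact_force"],s0["moment"])
# free-space -> rim at cap z .130 => tcp .3353 ; plate at .3293 ; home .3173
for z in np.arange(.340,.3275,-.002):
    c=arm.move_straight([X,Y,z],velocity=.03,contact_N=8)
    s=status.state(); print(round(z,4),c,s["eef_pos"].round(4),s["contact_force"].round(1),s["moment"].round(2),round(s["t"],2))
    if c: break
snap("wrist","w_ins")
```

```text
[0.57687919 0.03014767 0.34564905] [-0.63971434 -0.11620353 -1.07366896] [0.0573795  0.0022473  0.00737752]
0.34 False [0.5766 0.0302 0.3396] [-0.1 -0.3 -1.7] [ 0.01 -0.02 -0.02] 27.21
0.338 False [0.5767 0.0302 0.3378] [-0.4  0.6 -1.9] [ 0.01  0.01 -0.04] 27.46
0.336 False [0.5767 0.0302 0.3358] [ 0.1  1.  -2.3] [ 0.06  0.04 -0.02] 27.71
0.334 False [0.5766 0.0302 0.3338] [ 0.2 -0.5 -1.7] [-0.05 -0.04  0.05] 27.96
0.332 False [0.5767 0.0302 0.3318] [ 0.1 -0.3 -1.3] [-0.05  0.02  0.04] 28.21
0.33 False [0.5767 0.0302 0.3299] [-0.3 -0.4 -2.3] [-0.05 -0.05  0.02] 28.46
0.328 False [0.5768 0.0301 0.3283] [0.1 0.1 2.2] [-0.08  0.12  0.01] 28.71
```

View pics/w_ins.png

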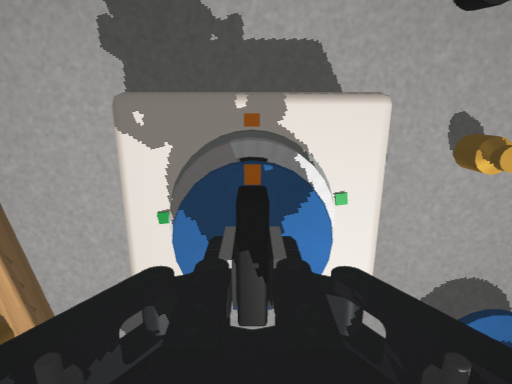

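The cap is in the slots with its orange mark (253,175) in line with the dab (252,119), and the plate is now pushing back. I'll push to the bottom.

Run:
```python
from h import *
from cell import arm,status
X,Y=.5767,.0302
for z in np.arange(.326,.3135,-.001):
    arm.move_straight([X,Y,z],velocity=.03)
    s=status.state(); F=s["contact_force"]; print(round(z,4),s["eef_pos"].round(4),F.round(1),s["moment"].round(2),s["width"].round(4),round(s["t"],2))
    if F[2]>20 or abs(F[0])>15 or abs(F[1])>15: break
```

```text
Traceback (most recent call last):
AttributeError: 'float' object has no attribute 'round'
```

Run:
```python
from h import *
from cell import arm,status
X,Y=.5767,.0302
for z in np.arange(.325,.3135,-.001):
    arm.move_straight([X,Y,z],velocity=.03)
    s=status.state(); F=s["contact_force"]; print(round(z,4),s["eef_pos"].round(4),F.round(1),s["moment"].round(2),round(s["width"],4),round(s["t"],2))
    if F[2]>20 or abs(F[0])>15 or abs(F[1])>15: break
```

```text
0.325 [0.5768 0.0302 0.3252] [ 1.  -0.3  3.4] [-0.1   0.   -0.01] 0.0125 29.26
0.324 [0.5768 0.0302 0.3241] [ 1.2 -0.7  5.4] [-0.11 -0.15 -0.03] 0.0128 29.51
0.323 [0.5768 0.0302 0.3232] [ 0.9 -0.6  5.7] [-0.14 -0.09  0.  ] 0.0128 29.76
0.322 [0.5768 0.0302 0.3223] [1.5 0.9 5.4] [-0.14 -0.13  0.01] 0.0127 30.01
0.321 [0.5768 0.0302 0.3214] [-0.1 -0.3  7.2] [-0.1   0.04 -0.02] 0.0129 30.26
0.32 [0.5768 0.0302 0.3205] [-0.3 -0.4  6.3] [-0.07  0.07 -0.02] 0.0129 30.51
0.319 [0.5768 0.0302 0.3196] [ 0.4 -0.2  8.3] [-0.06  0.18  0.05] 0.013 30.76
0.318 [0.5768 0.0302 0.3187] [-0.2 -0.4  8.3] [-0.07  0.26  0.02] 0.013 31.01
0.317 [0.5768 0.0302 0.3177] [-1.5 -1.   8.8] [-0.11  0.3   0.02] 0.0124 31.26
0.316 [0.5768 0.0302 0.3173] [-1.9 -0.1 12.5] [-0.05  0.66  0.05] 0.0125 31.51
0.315 [0.5767 0.0302 0.3173] [-5. -0. 19.] [0.01 1.36 0.02] 0.0129 31.76
0.314 [0.5767 0.0303 0.3172] [-9.3  0.5 25.8] [ 0.12  2.09 -0.02] 0.0134 32.01
```

It bottomed out at 0.3173, exactly where predicted. I'll ease the push slightly and twist in small steps.

Run:
```python
from h import *
from cell import arm,status
X,Y=.5767,.0302
arm.move_straight([X,Y,.3153],velocity=.03)
for a in np.arange(.1,1.56,.1):
    arm.move_ptp([X,Y,.3153],down(np.radians(166)-a))
    s=status.state(); F=s["contact_force"]; j=s["tcp_rot"]; zx=R.from_quat(j).as_matrix()[:,2]
    yaw=np.arctan2(zx[1],zx[0]); print(round(a,2),"act",round((np.radians(166)-yaw)%(2*np.pi),3),s["eef_pos"].round(4),F.round(1),s["moment"].round(2),round(s["width"],4),round(s["t"],2))
    if abs(s["moment"][2])>1.0 or F[2]>30: break
snap("wrist","w_tw")
```

```text
0.1 act 0.101 [0.577  0.0301 0.3172] [-2.8 -0.3 16. ] [ 0.01  0.78 -0.15] 0.0128 32.51
0.2 act 0.201 [0.5771 0.0301 0.3173] [-0.4  0.2 15.5] [-0.03  0.54 -0.04] 0.0128 32.76
0.3 act 0.301 [0.5771 0.0301 0.3173] [-1.8 -0.3 14.8] [-0.11  0.5  -0.1 ] 0.0124 33.01
0.4 act 0.401 [0.5771 0.0301 0.3173] [-2.   0.2 15.1] [-0.09  0.4  -0.11] 0.0129 33.26
0.5 act 0.501 [0.5771 0.0301 0.3173] [-0.5 -1.3 14.8] [-0.09  0.43 -0.06] 0.0126 33.51
0.6 act 0.601 [0.5771 0.0301 0.3173] [-0.7 -0.7 14.8] [-0.13  0.5  -0.11] 0.0129 33.76
0.7 act 0.701 [0.5771 0.0301 0.3173] [-0.7 -0.5 14.4] [-0.03  0.45 -0.09] 0.0127 34.01
0.8 act 0.801 [0.5771 0.0301 0.3173] [-1.  -0.1 14.9] [-0.06  0.45 -0.11] 0.0125 34.26
0.9 act 0.901 [0.5771 0.0301 0.3173] [-1.5 -1.  15.3] [-0.02  0.38 -0.13] 0.0132 34.51
1.0 act 1.001 [0.5771 0.0301 0.3173] [-1.  -1.3 15.9] [ 0.01  0.44 -0.13] 0.0124 34.76
1.1 act 1.101 [0.5771 0.0301 0.3173] [-1.5 -0.4 15.3] [ 0.04  0.43 -0.13] 0.0126 35.01
1.2 act 1.201 [0.5771 0.0301 0.3173] [-1.2 -0.6 15.4] [ 0.05  0.37 -0.14] 0.0128 35.26
1.3 act 1.301 [0.5771 0.0301 0.3173] [-1.9 -0.2 14.4] [ 0.05  0.36 -0.13] 0.0127 35.51
1.4 act 1.401 [0.5771 0.0298 0.3173] [-2.1 -3.7 15. ] [-0.63  0.51  0.11] 0.0129 35.76
1.5 act 1.499 [0.577  0.0296 0.3173] [-2.5 -6.6 16.4] [-1.31  0.73  1.88] 0.0129 36.01
```

View pics/w_tw.png

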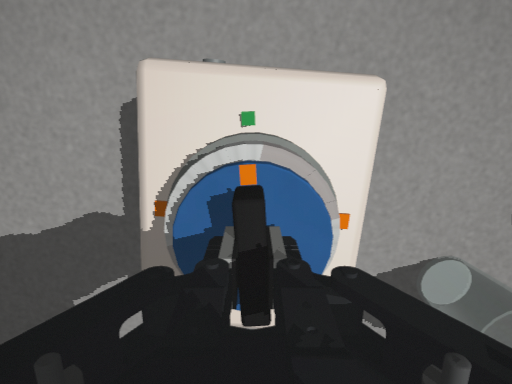

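The cap's mark (248,175) lines up with the green dab (248,119), and the moment rose at the stop. I'll relax the torque a little, check the tin and the bystanders, and then hand in.

Run:
```python
from h import *
from cell import arm,status
X,Y=.5767,.0302
arm.move_ptp([X,Y,.3150],down(np.radians(166)-1.45)); arm.sleep(.4)
s=status.state(); print(s["eef_pos"],s["contact_force"],s["moment"],s["width"],s["t"])
snap("scene","s_end"); snap("wrist","w_end")
```

```text
[0.5770448  0.02953457 0.31726767] [-3.46115164 -6.43179089 17.6234239 ] [-1.13334164  0.81886152  0.95938562] 0.012576483961238361 36.7083
```

View pics/s_end.png

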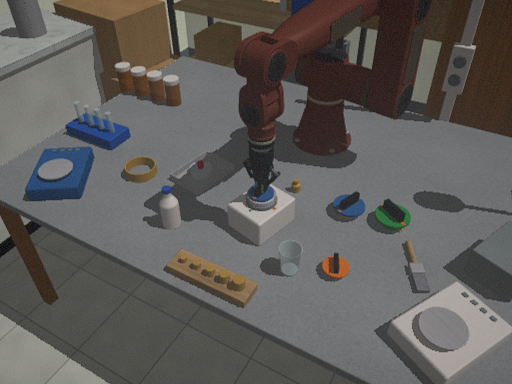

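View pics/w_end.png

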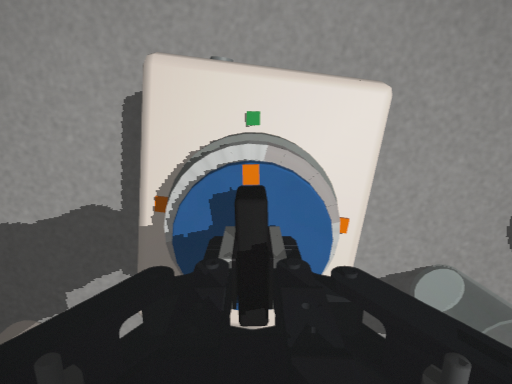

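The tin is upright in the pan at (200,165) and the bystanders haven't moved. The cap is at its stop, pressed with about 17 N, and still gripped.

Run:
```python
from cell import hand_in,status
print(hand_in()); s=status.state(); print(s["t"],s["eef_pos"],s["contact_force"],s["width"])
```

```text
the job is handed in; nothing more can be done
None
the job is handed in; nothing more can be done
```

The job is handed in, at about 37 s of the 72 s allowed; no verdict was reported.

- **Tin:** I lifted it off the cell by its knob and let go of it near the middle of the pan. The last scene picture shows it standing upright there.
- **Cap:** I gripped the small blue cap by its bar and pushed it through the slots to the bottom. TCP height was 0.3173 m, as predicted. I then twisted it clockwise until it hit the stop, between 1.4 and 1.5 rad.
- **Last checks:** The cap's mark lined up with the green dab and the cap was still gripped at 12.6 mm. About 17.6 N was pressing it down, more than the spring's 12 N at the bottom. TCP was within about 1 mm of the measured cell axis.
- **Bystanders:** In the last scene picture, the ones I could see had not visibly moved. The stopper was hidden behind the arm there.
- **Side load and slip:** About 7 N of side force and 1 N m of twist were left on the tool at the end. The bar slipped about 2° in the fingers at the stop. Neither lifted the cap.

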